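# Hold the round flask down on the vortex mixer

## Robot

A 6-joint arm with a two-finger parallel gripper is mounted at the origin on the work surface. World frame = base frame: x ahead of the robot, y to its left, z up, the work surface at z = 0. Lengths are in m, angles in rad, forces in N, time in s.
With the tool pointing down it reaches from about 0.275 to 0.725 m from the base axis. Payload 5.6 kg.
Tool frame: the origin (TCP) lies between the finger pads, 19 mm behind the fingertips; this is the grasp point; z points along the fingers, y is the line along which they close (so a half turn about z gives the same grasp; the last joint's range is limited). The gripper opens to 85 mm and grips with 20 to 120 N. Pads are 22 mm wide; open, the fingers measure 114 mm over their backs; the gripper's body (76 mm by 85 mm) begins 54 mm behind the grasp point. The pads swing forward as they close: fully open they stand 13 mm farther back than shut.
Start: joints at [1.612, 0.255, 0.108, 0, -1.424, -0.285], TCP at [0.133, 0.534, 0.25] pointing down, gripper open.
Joint ranges: [-2.95, 2.95], [-1.21, 1.97], [-1.09, 1.5], [-2.87, 1.71], [-2.94, -0.07], [-3.05, 3.05]. Speed limits (rad/s): [2.57, 2.57, 3.14, 3.14, 3.14, 3.14].

## Interface

Orientations are given as a unit quaternion [w, x, y, z].
In Python, from cell import ctrl gives the robot as it stands.
- The arm moves only by the tool carry_out, never from a script. Its argument "motion" is a list of rows, each a list of 7 numbers: the shift along the world's x, y, z in units of 50 mm (1.0 is 50 mm), then the turn, a rotation vector about the world's x, y, z in rad, then the finger opening in mm, from 0 to 85.4. A call has 1 to 12 rows; each row is the pose to reach, as a shift and turn from the pose commanded when the call began; what a row does not reach only later rows make up. A row lasts 1/10 s, in which the tool goes at most 50 mm and 8.59 degrees, less where a joint would pass 70% of its speed; a pose out of reach is approached as far as the arm can. A call with a gripper value outside its range is refused whole. The fingers move at their own pace and stop on an object; the grip force is fixed at half the most. Time passes only in rows, so rows that repeat a pose let the fingers close. It gives the time, the measured TCP pose, the force, the opening and the grip force at its end, in the units of the state.
- ctrl.sense(): the state, without advancing time (a new reading comes with each control period).
- ctrl.camera(name): name is "side" or "top"; returns a dict with "img" (420x560x3 uint8, red, green, blue), "range_z" (420x560 float32, m along the optical axis (not along the pixel's ray), 0 where there is no reading), "fx", "fy", "cx", "cy" (pixels), "position" and "attitude" of the camera in the world. Camera axes: x right, y down, z forward; pixel columns grow to the right and rows downward; lengths in m; the calibration is good to about 2 mm. A picture is of the moment at which its call begins.
- ctrl.job_done(): hands the job in; it is judged then, once.
The state is a dict: "clock": time; "joint_pos": joint angles; "qd": joint speeds; "effort": joint torques, N m; "ee_pos": TCP position; "eef_rot": TCP orientation; "wrist_force": force on the tool from outside, world axes, zero at the start; "wrist_torque": the same for the moment, N m; "width": finger opening in m; "grip_force": force on a finger pad.
Only numpy, scipy, OpenCV 4.12 (cv2) and the standard library are available. Lean on these libraries where they do the work, as an engineer would, in place of code of your own. Each camera call takes 0.05 s, during which the arm holds its last target. There are 200 camera calls.

## Task

Mix the round-bottomed flask on the vortex mixer: take the flask by its neck, lift it out of its cork ring, lower its bulb upright into the mixer's sprung rubber ring head, and press it right down, without slamming or forcing it, so that the mixer stays switched on. Finish while still holding the flask by its neck, pressed down in the head; do not let go, touch the mixer with the flask only, and leave the other vessels on the bench where they stand.

Things in the scene. Friction and masses are not known exactly. Their poses are not given: they have to be found in the camera images.
- flask: Loose amber glass round-bottomed flask closed by a rubber stopper, 104 mm tall, 0.13-0.21 kg. Origin at the bottom of the bulb, z up the neck. Bulb: a 64 mm ball centred at z = 32 mm; straight round neck 24 mm across from z = 67 to 95 mm, stopper 21 mm across above it. Starts upright in the cork ring, 2 mm clear of the bench; it can rock there. Same all round: yaw does not matter.
- flask_bulb (a point): Centre of the flask's bulb, 32 mm above the bottom of the bulb (34 mm above the bench at the start).
- flask_neck (a point): Point on the axis of the flask's neck where it is gripped, 82 mm above the bottom of the bulb (84 mm above the bench at the start).
- cork_ring: Loose cork ring that the flask starts in, 90 mm outside diameter, 28 mm high, with a tapered hole. Origin at the centre of its underside. 0.06 kg. Nothing more is asked of it.
- mixer: Vortex mixer, fixed: cream housing 165 (x) by 126 mm (y), deck 96 mm high, dial and switch on its sloped -x side; origin centre of its underside; yaw varies. Its sprung rubber ring head stands on a spindle at x = +20 mm: 80 mm across, rim 144 mm above the bench, tapered round opening (67 mm at the rim, 31 mm at the bottom) in which the bulb centres itself, about two thirds of it above the rim.
- cradle_seat (a point): Point of the mixer's ring head where the bulb's centre lies when the flask is seated: on the head's axis, 11 mm above its rim, 155 mm above the bench while the head is up. It moves down with the head.
- cradle (a joint): How far the mixer's ring head is pressed down, in m: 0 up (start), 0.010 at its stop. It springs straight up and down. The flask's weight alone does not move it: a further push of about 3 N starts it, about 10 N brings it to its stop. The mixer is switched on while the head is down by more than 0.006. In this scene the head does not swirl.
- conical_flask: Bystander: conical flask of the same amber glass with a rubber stopper too, flat base of 64 mm diameter, 98 mm tall; origin at the centre of its base.
- sample_cup: Bystander: white sample cup with a red screw lid, 65 mm diameter, 70 mm tall; origin at the centre of its base.
- strip_bottle: Bystander: slim white bottle with a black cap, 42 mm diameter, 110 mm tall; origin at the centre of its base.
Not all that is in view belongs to the job. Several things look just like the cork_ring: the one meant starts farthest to the robot's right.

How it is judged:
By the outcome, as a careful person would: the job done as asked, in the order asked, and still so for the second after the job is handed in, while the arm keeps its last pose, push and grip.
It also fails if it takes over 45 s, if anything falls off the work surface, if the arm or the gripper's body presses on something with over 40 N, if the wrist force passes 120 N, or if a joint passes its speed limit or range.

## Working session

There is one attempt and no reset: what is moved stays moved. The work goes in short steps, Python scripts to look and compute and a tool call to move; the robot and the scene stay as the last step left them, time stands still between calls to the robot, and variables do not carry over. Pictures are saved under pics/ and viewed, at most 10 in all, crops included, and the job is handed in when it is done.

Besides the shell and the picture viewer there is one more tool, called after "Request:" as name(argument=value, ...), one argument or row to a line, values as JSON. carry_out: Moves the arm, as the interface text tells. Its arguments: {"type":"object","properties":{"motion":{"type":"array"}},"required":["motion"]}

```bash
mkdir -p pics
cat > h.py <<'E'
import numpy as np,cv2
from scipy.spatial.transform import Rotation as R
from cell import ctrl
def cam(n):
    c=ctrl.camera(n); q=np.array(c['attitude'],float)
    c['R']=R.from_quat(q[[1,2,3,0]]).as_matrix() if q.size==4 else q.reshape(3,3)
    c['p']=np.array(c['position']); return c
def ray(c,u,v): return c['R']@np.array([(u-c['cx'])/c['fx'],(v-c['cy'])/c['fy'],1.])
def plane(c,u,v,z):
    d=ray(c,u,v); return c['p']+d*(z-c['p'][2])/d[2]
def cloud(c):
    v,u=np.mgrid[:420,:560]; z=c['range_z']
    P=np.stack([(u-c['cx'])/c['fx']*z,(v-c['cy'])/c['fy']*z,z],-1)
    return P@c['R'].T+c['p']
def save(c,f): cv2.imwrite('pics/'+f,cv2.cvtColor(c['img'],cv2.COLOR_RGB2BGR))
E
python3 - <<'E'
from h import *
for n in('top','side'):
    c=cam(n); save(c,n+'0.png'); print(n,c['p'],c['R'].round(2).tolist(),c['fx'],c['cx'],c['cy'])
s=ctrl.sense(); print(s['ee_pos'],s['eef_rot'],s['clock'])
E
```

```text
top [ 0.52498269 -0.0045377   1.00682687] [[0.02, -1.0, 0.05], [-1.0, -0.02, 0.01], [-0.01, -0.05, -1.0]] 450.4531645213815 281.53691978781785 209.83777906835786
side [-0.00579585 -0.6220357   0.89221255] [[0.74, -0.46, 0.49], [-0.67, -0.5, 0.54], [-0.01, -0.73, -0.68]] 469.97236395334414 277.9581764555947 203.8280349537724
[0.13261855 0.53336033 0.249194  ] [ 8.39078250e-04  9.92575452e-01 -1.21627567e-01 -5.80051028e-05] 0.1
```

View pics/top0.png

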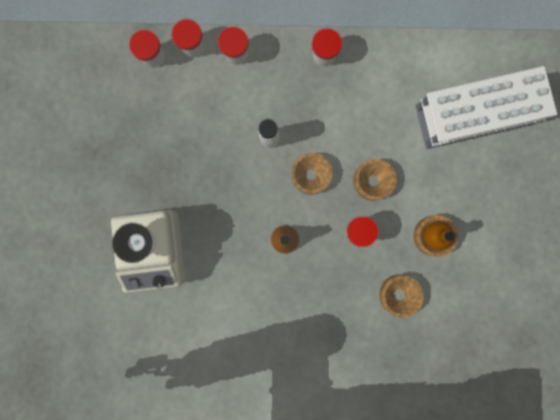

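View pics/side0.png

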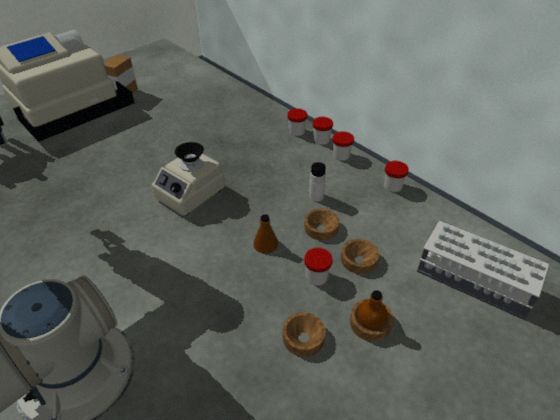

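The top view shows the flask in the rightmost ring: bulb near (437,236), stopper near (450,237). The mixer's head is at (133,242), the conical flask at (285,239) and the red-lidded cup at (362,232). In the side view the flask's stopper is at (376,296) and the head at (189,153). Next I measure these points.

```bash
cat > m.py <<'E'
from h import *
def blob(m,box):
    x0,y0,x1,y1=box; k=np.zeros(m.shape,np.uint8); k[y0:y1,x0:x1]=m[y0:y1,x0:x1]
    cs,_=cv2.findContours(k,cv2.RETR_EXTERNAL,cv2.CHAIN_APPROX_NONE)
    c=max(cs,key=cv2.contourArea); return c
def tri(a,ua,b,ub):
    da,db=ray(a,*ua),ray(b,*ub); s=np.linalg.lstsq(np.c_[da,-db],b['p']-a['p'],rcond=None)[0]
    A=a['p']+s[0]*da; B=b['p']+s[1]*db; return (A+B)/2,np.linalg.norm(A-B)
if __name__=='__main__':
    t,s=cam('top'),cam('side')
    for n,bt,bs in(('head',(108,218,158,266),(170,138,208,168)),('stopper',(438,225,462,250),(366,286,388,303))):
        uv=[]
        for c,b in((t,bt),(s,bs)):
            g=c['img'].max(2); k=blob((g<70).astype(np.uint8),b)
            e=cv2.fitEllipse(cv2.convexHull(k)); print(n,np.round(e[0],1),np.round(e[1],1),cv2.boundingRect(k)); uv.append(e[0])
        print(' tri',tri(t,uv[0],s,uv[1]), 'top@rim',plane(t,*uv[0],.144 if n=='head' else .106),plane(s,*uv[1],.144 if n=='head' else .1))
    for c,b in((t,(405,205,475,265)),(s,(340,280,400,345))):
        h=cv2.cvtColor(c['img'],cv2.COLOR_RGB2HSV); 
        m=((h[...,1]>235)&(h[...,2]>40)).astype(np.uint8); k=blob(m,b); print('amber',cv2.minEnclosingCircle(k),cv2.boundingRect(k))
    C=cloud(t); S=cloud(s)
    for nm,P,b,zr in(('top stopper',C,(430,220,465,255),(.095,.115)),('side stopper',S,(360,280,395,305),(.09,.115)),('rim top',C,(105,210,165,270),(.137,.152)),('rim side',S,(165,135,212,172),(.137,.152)),('ring top',C,(405,205,475,265),(.022,.033)),('bulb top',C,(405,205,475,265),(.036,.064))):
        q=P[b[1]:b[3],b[0]:b[2]].reshape(-1,3); q=q[(q[:,2]>zr[0])&(q[:,2]<zr[1])]
        if len(q): print(nm,len(q),q.mean(0).round(4),((q.min(0)+q.max(0))/2).round(4),np.ptp(q,0).round(3))
    crop=np.hstack([cv2.resize(t['img'][195:275,400:480],(400,400),interpolation=2),cv2.resize(s['img'][275:355,335:415],(400,400),interpolation=2)])
    cv2.imwrite('pics/crop1.png',crop[...,::-1])
E
python3 m.py
```

```text
head [132.  242.4] [36.4 38.2] (113, 224, 39, 38)
head [189.1 151.6] [21.  29.5] (174, 142, 30, 21)
 tri (array([0.49985353, 0.29525172, 0.13483275]), np.float64(0.0015079200165580002)) top@rim [0.49954761 0.29261504 0.144     ] [0.49418156 0.28348484 0.144     ]
stopper [450.  235.7] [ 9.6 10.4] (445, 231, 11, 10)
stopper [375.5 297.8] [11.4 16.2] (370, 290, 12, 13)
 tri (array([ 0.52437585, -0.3313916 ,  0.09419527]), np.float64(0.0030912074996413265)) top@rim [ 0.5254784  -0.32829316  0.106     ] [ 0.5191787  -0.33263228  0.1       ]
amber ((434.0, 238.0), 8.602425575256348) (427, 230, 14, 16)
amber ((371.58148193359375, 305.04815673828125), 9.638742446899414) (362, 299, 20, 14)
top stopper 122 [ 0.5259 -0.3261  0.1029] [ 0.5259 -0.3271  0.1021] [0.022 0.024 0.014]
side stopper 128 [ 0.5213 -0.3308  0.1015] [ 0.5237 -0.3294  0.1002] [0.023 0.023 0.019]
rim top 589 [0.4998 0.2958 0.1419] [0.5004 0.2931 0.142 ] [0.077 0.078 0.01 ]
rim side 209 [0.5007 0.2976 0.1413] [0.4992 0.2937 0.1414] [0.079 0.079 0.009]
ring top 584 [ 0.5266 -0.3256  0.0264] [ 0.5265 -0.3279  0.0275] [0.087 0.09  0.011]
bulb top 505 [ 0.5264 -0.3187  0.0522] [ 0.5256 -0.3265  0.0498] [0.062 0.059 0.028]
```

View pics/crop1.png

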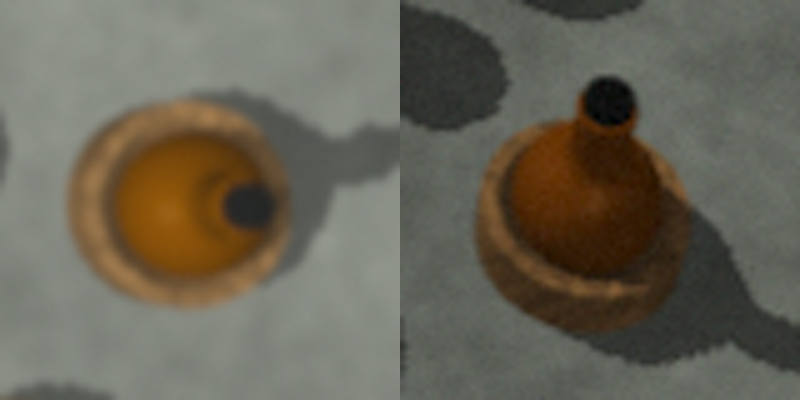

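The flask is upright. The stopper, bulb and ring centres agree at about (0.526, -0.328), and the stopper depth of about 0.103–0.106 fits. The head is at about (0.4995, 0.293) with its rim at 0.142–0.144, as specified. I'm moving to the flask.

Request:
carry_out(
  motion=[
    [0.2,-0.4,0,0,0,0,60],
    [0.5,-1.1,0,0,0,0,60],
    [0.9,-2.0,0,0,0,0,60],
    [1.3,-2.9,0,0,0,0,60],
    [1.7,-3.8,0,0,0,0,60],
    [2.1,-4.7,0,0,0,0,60],
    [2.5,-5.6,0,0,0,0,60],
    [2.9,-6.5,0,0,0,0,60],
    [3.3,-7.4,0,0,0,0,60],
    [3.7,-8.2,0,0,0,0,60],
    [4.0,-8.8,0,0,0,0,60],
    [4.1,-9.0,0,0,0,0,60],
  ],
)

```text
clock: 1.4
ee_pos: [0.3382, 0.0813, 0.25]
eef_rot: [0.0, 0.992, -0.123, 0.0]
wrist_force: [-0.3, 0.4, -0.5]
width: 0.0603
grip_force: 0.0
```

Request:
carry_out(
  motion=[
    [0.2,-0.4,0,0,0,0,60],
    [0.5,-1.1,0,0,0,0,60],
    [0.9,-1.9,-0.1,0,0,0,60],
    [1.3,-2.8,-0.2,0,0,0,60],
    [1.7,-3.7,-0.3,0,0,0,60],
    [2.1,-4.6,-0.5,0,0,0,60],
    [2.5,-5.5,-0.7,0,0,0,60],
    [2.9,-6.4,-0.9,0,0,0,60],
    [3.3,-7.2,-1.0,0,0,0,60],
    [3.6,-7.8,-1.0,0,0,0,60],
    [3.75,-8.2,-1.0,0,0,0,60],
    [3.75,-8.2,-1.0,0,0,0,60],
  ],
)

```text
clock: 2.6
ee_pos: [0.5254, -0.3286, 0.1983]
eef_rot: [-0.0, 0.992, -0.123, -0.001]
wrist_force: [0.3, -0.1, 0.6]
width: 0.0595
grip_force: 0.0
```

Request:
carry_out(
  motion=[
    [0,0,-0.2,0,0,0,60],
    [0,0,-0.6,0,0,0,60],
    [0,0,-1.0,0,0,0,60],
    [0,0,-1.4,0,0,0,60],
    [0,0,-1.8,0,0,0,60],
    [0,0,-2.1,0,0,0,60],
    [0,0,-2.26,0,0,0,60],
    [0,0,-2.26,0,0,0,60],
  ],
)

```text
clock: 3.4
ee_pos: [0.5243, -0.3252, 0.0858]
eef_rot: [-0.0, 0.993, -0.121, -0.001]
wrist_force: [1.1, -0.5, -0.6]
width: 0.0599
grip_force: 0.0
```

Request:
carry_out(
  motion=[
    [0,0,0,0,0,0,40],
    [0,0,0,0,0,0,32],
    [0,0,0,0,0,0,28],
    [0,0,0,0,0,0,24],
    [0,0,0,0,0,0,20],
    [0,0,0,0,0,0,15],
    [0,0,0,0,0,0,10],
    [0,0,0,0,0,0,10],
    [0,0,0,0,0,0,10],
  ],
)

```text
clock: 4.3
ee_pos: [0.5257, -0.327, 0.0879]
eef_rot: [0.001, 0.993, -0.121, 0.001]
wrist_force: [-0.9, -3.0, 5.5]
width: 0.0223
grip_force: 58.7
```

Request:
carry_out(
  motion=[
    [0,0,0.1,0,0,0,10],
    [0,0,0.3,0,0,0,10],
    [0,0,0.6,0,0,0,10],
    [0,0,1.0,0,0,0,10],
    [0,0,1.5,0,0,0,10],
    [0,0,2.0,0,0,0,10],
    [0,0,2.5,0,0,0,10],
    [0,0,3.0,0,0,0,10],
    [0,0,3.5,0,0,0,10],
    [0,0,3.8,0,0,0,10],
    [0,0,4.0,0,0,0,10],
    [0,0,4.0,0,0,0,10],
  ],
)

```text
clock: 5.5
ee_pos: [0.5256, -0.3261, 0.2881]
eef_rot: [0.0, 0.993, -0.121, 0.001]
wrist_force: [-0.9, -0.3, -2.0]
width: 0.0222
grip_force: 58.7
```

Run:
```python
from h import *
t,s=cam('top'),cam('side')
x=ctrl.sense(); print(x['ee_pos'],x['width'],x['wrist_force'])
cv2.imwrite('pics/lift.png',np.hstack([cv2.resize(c['img'][b[1]:b[1]+140,b[0]:b[0]+140],(400,400)) for c,b in((t,(400,160)),(s,(320,200)))])[...,::-1])
```

```text
[ 0.52505758 -0.32578875  0.28593417] 0.022552518654372158 [ 0.27823017  0.52756405 -2.86986997]
```

View pics/lift.png

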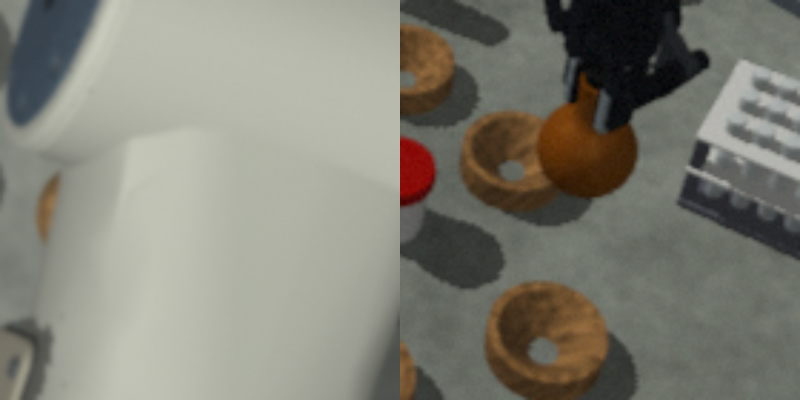

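The crop shows the flask hanging upright in the fingers, bulb near (588,150), and its ring left on the bench. I'll fit the bulb centre from the depth to get its offset from the TCP.

```bash
cat > bulb.py <<'E'
from h import *
from scipy.optimize import least_squares
def bulb(n=3):
    out=[]
    for _ in range(n):
        s=cam('side'); x=ctrl.sense(); P=cloud(s); e=np.array(x['ee_pos'])
        h=cv2.cvtColor(s['img'],cv2.COLOR_RGB2HSV)
        m=(h[...,0]<20)&(h[...,1]>150)&(np.linalg.norm(P-(e-[0,0,.05]),axis=2)<.045)&(P[...,2]<e[2]-.03)
        q=P[m]; r=least_squares(lambda c:np.linalg.norm(q-c,axis=1)-.032,e-[0,0,.05],loss='soft_l1',f_scale=.002)
        out.append(np.r_[r.x,e,len(q),np.sqrt(np.mean(r.fun**2)) if r.fun.size else 0])
    o=np.mean(out,0); print('bulb',o[:3].round(4),'ee',o[3:6].round(4),'off',(o[:3]-o[3:6]).round(4),o[6:]); return o
if __name__=='__main__': bulb()
E
python3 bulb.py
```

```text
bulb [ 0.525  -0.326   0.2312] ee [ 0.5249 -0.3259  0.2856] off [ 0.0001 -0.0001 -0.0544] [6.19333333e+02 1.04852044e-03]
```

Request:
carry_out(
  motion=[
    [0,0.1,0,0,0,0,10],
    [0,0.4,0,0,0,0,10],
    [-0.05,0.9,0,0,0,0,10],
    [-0.05,1.5,0,0,0,0,10],
    [-0.1,2.1,0,0,0,0,10],
    [-0.1,2.8,0,0,0,0,10],
    [-0.15,3.5,0,0,0,0,10],
    [-0.15,4.2,0,0,0,0,10],
    [-0.2,4.9,0,0,0,0,10],
    [-0.2,5.5,0,0,0,0,10],
    [-0.25,6.0,0,0,0,0,10],
    [-0.25,6.2,0,0,0,0,10],
  ],
)

```text
clock: 6.95
ee_pos: [0.5119, -0.0135, 0.2871]
eef_rot: [-0.0, 0.993, -0.12, 0.0]
wrist_force: [-0.4, -0.7, -2.1]
width: 0.0226
grip_force: 58.8
```

Request:
carry_out(
  motion=[
    [0,0.1,0,0,0,0,10],
    [0,0.4,0,0,0,0,10],
    [-0.05,0.9,0,0,0,0,10],
    [-0.05,1.5,0,0,0,0,10],
    [-0.1,2.1,0,0,0,0,10],
    [-0.1,2.8,0,0,0,0,10],
    [-0.15,3.5,0,0,0,0,10],
    [-0.15,4.2,0,0,0,0,10],
    [-0.2,4.9,0,0,0,0,10],
    [-0.2,5.5,0,0,0,0,10],
    [-0.25,6.0,0,0,0,0,10],
    [-0.25,6.18,0,0,0,0,10],
  ],
)

```text
clock: 8.15
ee_pos: [0.4998, 0.2948, 0.2861]
eef_rot: [0.0, 0.993, -0.121, -0.0]
wrist_force: [0.8, -0.2, -2.3]
width: 0.0224
grip_force: 58.9
```

Run:
```python
from bulb import *
bulb()
s=cam('side');P=cloud(s)
q=P[130:175,160:215].reshape(-1,3);q=q[(q[:,2]>.137)&(q[:,2]<.152)];print('rim',len(q),((q.min(0)+q.max(0))/2).round(4),np.ptp(q,0).round(3))
cv2.imwrite('pics/over.png',cv2.resize(s['img'][60:200,100:290],(760,560))[...,::-1])
```

```text
bulb [0.4999 0.2946 0.2316] ee [0.5001 0.2937 0.2864] off [-0.0003  0.0009 -0.0547] [3.64333333e+02 1.69770878e-03]
rim 201 [0.4986 0.2932 0.142 ] [0.077 0.078 0.01 ]
```

View pics/over.png

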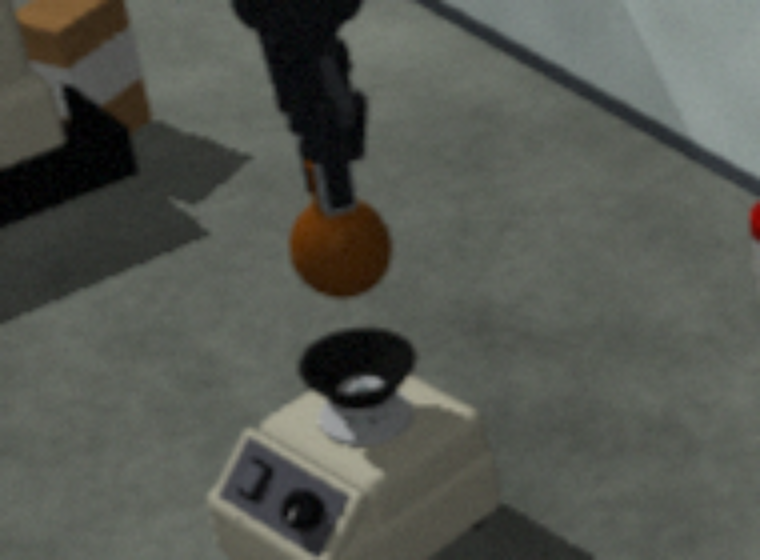

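The picture shows the bulb directly above the head: bulb at (340,245), ring at (357,368). They line up within about 1 mm. I'm lowering most of the way, then slowly.

Request:
carry_out(
  motion=[
    [0,-0.01,-0.1,0,0,0,10],
    [0,-0.01,-0.3,0,0,0,10],
    [0,-0.01,-0.5,0,0,0,10],
    [0,-0.01,-0.7,0,0,0,10],
    [0,-0.01,-0.9,0,0,0,10],
    [0,-0.01,-1.1,0,0,0,10],
    [0,-0.01,-1.2,0,0,0,10],
    [0,-0.01,-1.28,0,0,0,10],
    [0,-0.01,-1.34,0,0,0,10],
    [0,-0.01,-1.38,0,0,0,10],
    [0,-0.01,-1.4,0,0,0,10],
    [0,-0.01,-1.4,0,0,0,10],
  ],
)

```text
clock: 9.55
ee_pos: [0.5003, 0.2923, 0.2171]
eef_rot: [-0.0, 0.993, -0.122, 0.0]
wrist_force: [-0.1, 0.4, -1.4]
width: 0.0223
grip_force: 58.9
```

Request:
carry_out(
  motion=[
    [0,0,-0.02,0,0,0,10],
    [0,0,-0.04,0,0,0,10],
    [0,0,-0.06,0,0,0,10],
    [0,0,-0.08,0,0,0,10],
    [0,0,-0.1,0,0,0,10],
    [0,0,-0.12,0,0,0,10],
    [0,0,-0.14,0,0,0,10],
    [0,0,-0.16,0,0,0,10],
    [0,0,-0.18,0,0,0,10],
    [0,0,-0.2,0,0,0,10],
    [0,0,-0.2,0,0,0,10],
  ],
)

```text
clock: 10.65
ee_pos: [0.5004, 0.2924, 0.2075]
eef_rot: [-0.0, 0.993, -0.122, 0.0]
wrist_force: [-1.8, 0.2, 4.9]
width: 0.0227
grip_force: 59.6
```

Request:
carry_out(
  motion=[
    [0,0,-0.02,0,0,0,10],
    [0,0,-0.04,0,0,0,10],
    [0,0,-0.06,0,0,0,10],
    [0,0,-0.08,0,0,0,10],
    [0,0,-0.1,0,0,0,10],
    [0,0,-0.1,0,0,0,10],
    [0,0,-0.1,0,0,0,10],
  ],
)

```text
clock: 11.35
ee_pos: [0.5004, 0.2924, 0.2029]
eef_rot: [-0.0, 0.993, -0.121, 0.001]
wrist_force: [-4.1, 0.9, 7.4]
width: 0.0227
grip_force: 60.0
```

Run:
```python
from bulb import *
bulb()
for _ in range(2):
    s=cam('side');P=cloud(s);x=ctrl.sense()
    q=P[130:185,150:225].reshape(-1,3);g=s['img'][130:185,150:225].max(2).ravel();q=q[(g<70)&(q[:,2]<.16)&(q[:,2]>.12)&(np.hypot(q[:,0]-.4997,q[:,1]-.293)<.045)]
    print('rim top',np.percentile(q[:,2],[50,90,97]).round(4),x['wrist_force'].round(2),x['ee_pos'].round(4))
```

```text
bulb [0.5001 0.2923 0.1481] ee [0.5005 0.2924 0.203 ] off [-0.0004 -0.0001 -0.0549] [3.46666667e+02 2.03112506e-03]
rim top [0.1397 0.1565 0.1591] [-2.99 -0.19  7.65] [0.5005 0.2924 0.2029]
rim top [0.1389 0.1562 0.1588] [-3.44  0.5   7.52] [0.5004 0.2924 0.203 ]
```

Request:
carry_out(
  motion=[
    [-0.01,0,-0.01,0,0,0,10],
    [-0.01,0,-0.02,0,0,0,10],
    [-0.01,0,-0.03,0,0,0,10],
    [-0.01,0,-0.04,0,0,0,10],
    [-0.01,0,-0.05,0,0,0,10],
    [-0.01,0,-0.06,0,0,0,10],
    [-0.01,0,-0.06,0,0,0,10],
    [-0.01,0,-0.06,0,0,0,10],
  ],
)

```text
clock: 12.4
ee_pos: [0.5002, 0.2925, 0.2004]
eef_rot: [-0.001, 0.993, -0.121, 0.001]
wrist_force: [-3.3, -0.6, 8.6]
width: 0.0222
grip_force: 60.2
```

Run:
```python
from bulb import *
bulb(); x=ctrl.sense(); print(x['wrist_force'].round(2),x['wrist_torque'].round(2))
s=cam('side'); cv2.imwrite('pics/press.png',cv2.resize(s['img'][80:220,100:290],(760,560))[...,::-1])
```

```text
bulb [0.5    0.2924 0.1454] ee [0.5002 0.2925 0.2005] off [-0.0003 -0.0002 -0.055 ] [3.47333333e+02 2.01758541e-03]
[-4.07 -0.35  8.3 ] [-0.09  1.22 -0.03]
```

View pics/press.png

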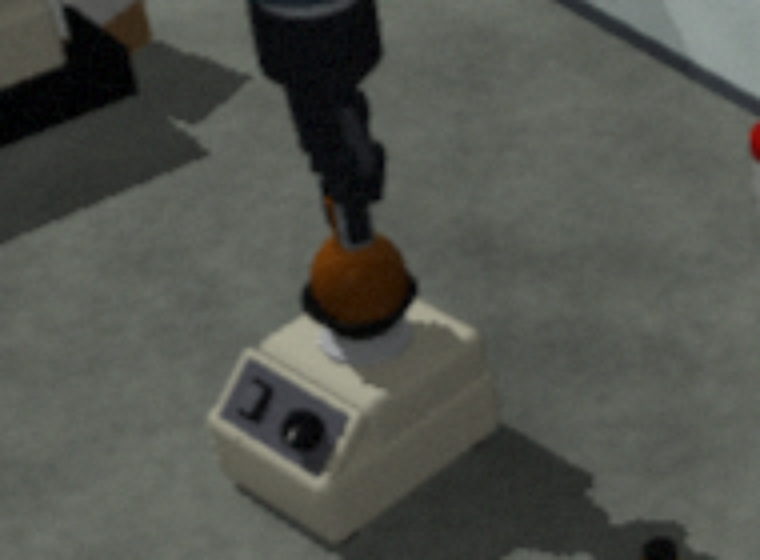

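The bulb sits squarely in the head at (358,285), pressed down about 9.5 mm. A slight further push should reach the stop.

Request:
carry_out(
  motion=[
    [-0.01,0,-0.01,0,0,0,10],
    [-0.01,0,-0.02,0,0,0,10],
    [-0.01,0,-0.03,0,0,0,10],
    [-0.01,0,-0.03,0,0,0,10],
    [-0.01,0,-0.03,0,0,0,10],
  ],
)

```text
clock: 13.1
ee_pos: [0.5, 0.2927, 0.1995]
eef_rot: [-0.001, 0.993, -0.121, 0.001]
wrist_force: [-3.4, 0.2, 10.8]
width: 0.0224
grip_force: 60.5
```

Run:
```python
from bulb import *
o=bulb(); x=ctrl.sense(); print(x['wrist_force'].round(2),x['grip_force'],x['clock'])
```

```text
bulb [0.4999 0.2927 0.1445] ee [0.5    0.2927 0.1995] off [-0.0001  0.0001 -0.055 ] [3.43333333e+02 2.06844095e-03]
[-3.7   0.47 10.52] 60.5256450176239 13.25
```

The bulb centre is at 0.1445, so the head is down about 10 mm with a 10.5 N push, which means it is at its stop. Handing in.

```bash
python3 -c "
from cell import ctrl; print(ctrl.job_done())"
```

```text
the job is handed in; nothing more can be done
None
```

I handed the job in at about 13 s with the flask held by its neck and pressed about 10 mm down to the mixer head's stop with about 10.5 N, so the mixer should be on; the hand-in gave no verdict.

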